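# Lay the blue cover album down on the viewing pad

### The arm

A 7-joint arm with a two-finger parallel gripper is mounted at the origin on the work surface. World frame = base frame: x ahead of the robot, y to its left, z up, the work surface at z = 0. Lengths are in m, angles in degrees, forces in N, time in s.
With the tool pointing down it reaches from about 0.4 to 0.875 m from the base axis. Payload 6.5 kg.
Tool frame: the origin (TCP) lies between the finger pads; the fingertips stand 11 mm ahead of it and the grasp point (between the pads) lies 8 mm behind it; z points along the fingers, y is the line along which they close (so a half turn about z gives the same grasp; the last joint's range is limited). The gripper opens to 85 mm and grips with 20 to 120 N. Pads are 22 mm wide; open, the fingers measure 114 mm over their backs; the gripper's body (76 mm by 85 mm) begins 54 mm behind the grasp point. The pads swing forward as they close: fully open they stand 13 mm farther back than shut.
Start: joints at [-79.194, 30.733, -0.252, 88.115, 0.149, 61.152, -4.079], TCP at [0.164, 0.629, 0.242] pointing down, gripper open.
Joint ranges: [-154.64, 154.64], [-21.42, 123.67], [-72.66, 72.17], [13.99, 137.28], [-74.86, 254.86], [10.95, 109.41], [-158.01, 158.01]. Speed limits (degrees/s): [136.94, 136.94, 180, 180, 180, 180, 180].

### API

Orientations are given as a 3x3 rotation matrix whose columns are the frame's x, y, z axes.
In Python, from cell import status, eyes, close_job, look_for, mark_of gives the robot as it stands.
- The arm moves only by the tool jog_arm, never from a script. Its argument "plan" is a list of rows, each an object of numbers: "tx", "ty", "tz": the shift along the tool's x, y, z in cm; "ax", "ay", "az": the turn, a rotation vector about the tool's x, y, z in degrees; "fingers": the closure, from -1 (fully open) to 1 (shut). In form: [{"tx": .., "ty": .., "tz": .., "ax": .., "ay": .., "az": .., "fingers": ..}, ...]. A call has 1 to 20 rows; each row is the pose to reach, as a shift and turn from the pose commanded when the call began, along the tool's axes at that moment; what a row does not reach only later rows make up. A row lasts 1/10 s, in which the tool goes at most 50 mm and 8.59 degrees, less where a joint would pass 70% of its speed; a pose out of reach is approached as far as the arm can. A call with a gripper value outside its range is refused whole. The fingers move at their own pace and stop on an object; the grip force is fixed at half the most. Time passes only in rows, so rows that repeat a pose let the fingers close. It gives the time, the measured TCP pose, the force, the opening and the grip force at its end, in the units of the state.
- status.sense(): the state, without advancing time (a new reading comes with each control period).
- eyes.camera(name): name is "scene" or "top" or "wrist"; returns a dict with "pixels" (384x512x3 uint8, red, green, blue), "z_map" (384x512 float32, m along the optical axis (not along the pixel's ray), 0 where there is no reading), "fx", "fy", "cx", "cy" (pixels), "R" (3x3) and "t" (3): a world point X has camera coordinates R X + t. Camera axes: x right, y down, z forward; pixel columns grow to the right and rows downward; lengths in m; the calibration is good to about 2 mm. A picture is of the moment at which its call begins.
- close_job(): hands the job in; it is judged then, once.
Trained networks look in the newest picture that a camera, given by its name, has taken for a name from the list of things; names that differ only in an ending like _2 or _b are one class to them, and where a whole thing is asked for, a point or a joint stands for the part that bears it (a point fixed in the world has none). Each returns a list of dicts, best first, with "confidence" (0 to 1); they miss things now and then, are a little off and sometimes report something else, mostly with a low value. They report only what shows in the picture. A call takes as long as a camera call. They do not tell look-alikes from the thing itself.
- look_for(query, camera): "box" ([left, top, right, bottom] in pixels, round what is visible of it).
- mark_of(query, camera): "xy" ([column, row] in pixels: a listed point, or the origin of a listed thing).
The state is a dict: "time": time; "qpos": joint angles; "joint_vel": joint speeds; "joint_efforts": joint torques, N m; "eef_pos": TCP position; "eef_rot": TCP orientation; "contact_force": force on the tool from outside, world axes, zero at the start; "torque": the same for the moment, N m; "gripper_width": finger opening in m; "grip_force": force on a finger pad.
Only numpy, scipy, OpenCV 4.12 (cv2) and the standard library are available. Lean on these libraries where they do the work, as an engineer would, in place of code of your own. Each camera call takes 0.05 s, during which the arm holds its last target. There are 200 camera calls.

### The job

Get the blue album ready for a customer to look through: using light pushes of the fingertips, never gripping or lifting it, slide it sideways along the pad, still standing, until it stands in line with the white outline, then push it over near the top so that it comes down on its back, label up, wholly inside the outline. Leave everything else on the desk as it is, the small burgundy book standing.

Things in the scene. Friction and masses are not known exactly. Their poses are not given: they have to be found in the camera images.
- album: Royal-blue slipcased album, a closed rigid box standing on its long edge on the pad: 40 mm thick (its x), 150 wide (y), 130 tall (z), about 0.5 kg. Origin: centre of its underside; z up; -x out of the front cover (cream label, facing the robot), +x out of the plain back cover. Starts 130 to 150 mm left or right of the outline's middle line. Tipped over, its +x ends pointing down.
- album_mid (a point): Centre of the blue album's volume (65 mm above its underside while it stands). The album stands at the right distance from the outline: its back cover about 30 mm past the outline's near line (24 to 36), so slid along the outline's y only it then tips into place, turning about the back cover's lower edge. Pushed at an end at half height or lower it slides.
- corner_bl (a point): Corner of the album's back cover: bottom, +y end (back cover is its +x face).
- corner_br (a point): Corner of the album's back cover: bottom, -y end.
- corner_tl (a point): Corner of the album's back cover: top, +y end.
- corner_tr (a point): Corner of the album's back cover: top, -y end.
- pad: Dark green viewing pad with a brown edge, fixed flat on the desk, 300 mm (x) by 540 mm (y), 3 mm thick; origin at the centre of its underside. Its +x points away from the robot. The albums stand on its strip nearer the robot.
- outline (a point): Centre of the white outlined rectangle printed on the pad's top face, 190 mm along its x (away from the robot) by 200 mm along its y, measured inside the 6 mm white line. Flat, 3 mm above the desk. Axes parallel to the pad's.
- pocketbook: Small burgundy stockbook standing upright on the pad on the other side of the outline's middle from the blue album (they swap places by chance): 28 mm thick, 68 mm wide (y), 100 mm tall. Origin: centre of its underside. To be left standing; it tips easily.
- bundle_red: Paper-banded bundle of stamps with a red top, 42 x 27 x 16 mm, loose on the far part of the pad at the left (+y). Origin: centre of its underside. Leave alone.
- bundle_green: The same kind of bundle with a green top, far part of the pad at the right (-y). Leave alone.
- bundle_violet: The same kind of bundle with a violet top, on the desk beyond the pad at the left. Leave alone.
- loupe: Round black stand magnifier, 46 mm across, 43 mm tall, standing on the pad's right part (-y), outside the outline. Origin: centre of its underside. Leave alone.
- tongs: Steel stamp tongs lying on the desk to the right of the pad, 125 mm long, 7 mm high. Leave alone.
- hinge_tin: Round yellow tin, 70 mm across, 38 mm tall, on the desk to the left of the pad. Leave alone.
Mind the look-alikes: they are no part of the job. Leave any green look-alike of the pocketbook alone.

How it is judged (in metres and radians):
On the way, in this order (a step that is already met when the one before it is completed fails the run):
1. the blue album stands upright in line with the outline (its centre within 35 mm of the outline's middle line) (angle between album's own z axis and vertical below 0.12 rad and y of album_mid in the frame of outline between -0.035 and 0.035 m), for 0.2 s.
2. it lies on its back inside the outline (angle between album's own x axis and vertical above 3.04 rad and height (world z) of album_mid below 0.03 m and x of corner_bl in the frame of outline between -0.098 and 0.098 m and y of corner_bl in the frame of outline between -0.103 and 0.103 m and x of corner_br in the frame of outline between -0.098 and 0.098 m and y of corner_br in the frame of outline between -0.103 and 0.103 m and x of corner_tl in the frame of outline between -0.098 and 0.098 m and y of corner_tl in the frame of outline between -0.103 and 0.103 m and x of corner_tr in the frame of outline between -0.098 and 0.098 m and y of corner_tr in the frame of outline between -0.103 and 0.103 m), for 0.2 s.
At the end, for the whole second after the job is handed in: The blue album lies flat on its back cover, label up (within 0.1 rad), at rest, all four corners inside the white outline (3 mm of grace onto the line); the burgundy book still stands and no bystander has moved more than 15 mm (all of step 2 and linear speed of album below 0.01 m/s and angle between pocketbook's own z axis and vertical below 0.1 rad and distance of each of pocketbook, loupe, bundle_red, bundle_green, bundle_violet, tongs, hinge_tin from where it was at the start of the episode below 0.015 m); the robot touches nothing.
It fails at once if the blue album is lifted (its centre rises more than about 17 mm above the standing height; tipping raises it 3 mm) (height (world z) of album_mid above 0.085 m).
It fails at once if the blue album is gripped or pushed hard (over 25 N from the fingers) (contact force between the fingers and album above 25 N).
It fails at once if the blue album comes down outside the outline (a corner more than 12 mm beyond its inner edge when it is down) (angle between album's own z axis and vertical above 1.4 rad and not (x of corner_bl in the frame of outline between -0.107 and 0.107 m and y of corner_bl in the frame of outline between -0.112 and 0.112 m and x of corner_br in the frame of outline between -0.107 and 0.107 m and y of corner_br in the frame of outline between -0.112 and 0.112 m and x of corner_tl in the frame of outline between -0.107 and 0.107 m and y of corner_tl in the frame of outline between -0.112 and 0.112 m and x of corner_tr in the frame of outline between -0.107 and 0.107 m and y of corner_tr in the frame of outline between -0.112 and 0.112 m)).
It fails at once if the burgundy book is tipped (angle between pocketbook's own z axis and vertical above 0.35 rad).
It fails at once if another thing on the desk is moved more than 20 mm (distance of any of pocketbook, loupe, bundle_red, bundle_green, bundle_violet, tongs, hinge_tin from where it was at the start of the episode above 0.02 m).
It also fails if it takes over 54 s, if anything falls off the work surface, if the arm or the gripper's body presses on something with over 40 N, if the wrist force passes 120 N, or if a joint passes its speed limit or range.

## Working session

There is one attempt and no reset: what is moved stays moved. The work goes in short steps, Python scripts to look and compute and a tool call to move; the robot and the scene stay as the last step left them, time stands still between calls to the robot, and variables do not carry over. Pictures are saved under pics/ and viewed, at most 10 in all, crops included, and the job is handed in when it is done.

Besides the shell and the picture viewer there is one more tool, called after "Request:" as name(argument=value, ...), one argument or row to a line, values as JSON. jog_arm: Moves the arm, as the interface text tells. Its arguments: {"type":"object","properties":{"plan":{"type":"array","items":{"type":"object","properties":{"tx":{"type":"number"},"ty":{"type":"number"},"tz":{"type":"number"},"ax":{"type":"number"},"ay":{"type":"number"},"az":{"type":"number"},"fingers":{"type":"number"}}}}},"required":["plan"]}

```bash
mkdir -p pics; ls
cat > h.py <<'E'
import numpy as np, cv2
from cell import status, eyes, close_job, look_for, mark_of
def snap(n,f=None):
    c=eyes.camera(n)
    if f: cv2.imwrite('pics/'+f,c['pixels'][:,:,::-1])
    return c
def world(c):
    z=c['z_map'];v,u=np.mgrid[:z.shape[0],:z.shape[1]]
    P=np.stack([(u-c['cx'])/c['fx']*z,(v-c['cy'])/c['fy']*z,z],-1)
    W=(P-c['t'])@c['R']; W[z==0]=np.nan
    return W
def ray(c,xy,h):
    d=np.array([(xy[0]-c['cx'])/c['fx'],(xy[1]-c['cy'])/c['fy'],1])@c['R']
    o=-c['R'].T@c['t']; return o+d*(h-o[2])/d[2]
E
python3 - <<'E'
from h import *
s=status.sense();print(s)
a=snap('scene');b=snap('top')
cv2.imwrite('pics/1.png',cv2.resize(np.vstack([a['pixels'],b['pixels']])[:,:,::-1],(400,600)))
im=np.hstack([a['pixels'],b['pixels']])[:,:,::-1]
cv2.imwrite('pics/1.png',cv2.resize(im,(800,300)))
cv2.imwrite('pics/2.png',cv2.resize(b['pixels'][:,:,::-1],(800,600)))
W=world(b)
for q in ['album','pocketbook','loupe','bundle_red','bundle_green','hinge_tin','pad','outline']:
    for n,c in(('scene',a),('top',b)):
        r=mark_of(q,n)[:3]; print(q,n,[(np.round(x['xy']),round(x['confidence'],2),ray(c,x['xy'],.003).round(3)) for x in r])
        if q not in('outline',): print('   ',[(np.round(x['box']),round(x['confidence'],2)) for x in look_for(q,n)[:3]])
print('outline fit')
E
```

```text
pics
{'time': 0.0, 'qpos': array([-79.19395216,  30.77938241,  -0.25451305,  88.1691412 ,
         0.14952799,  61.15170065,  -4.07972403]), 'joint_vel': array([-0.06360283, -0.01806481,  0.08907307,  0.05186065, -0.04006025,
        0.13334351,  0.03627294]), 'joint_efforts': array([ 3.33553717e-04, -5.83428419e+01,  1.04889192e+00, -2.59097064e+01,
        1.24183911e-02,  9.67652741e-03, -8.77172170e-06]), 'eef_pos': array([0.16369932, 0.6284282 , 0.24140231]), 'eef_rot': array([[-9.67732354e-01,  2.51980151e-01, -3.07825003e-04],
       [ 2.51980303e-01,  9.67730842e-01, -1.71611835e-03],
       [-1.34536013e-04, -1.73830909e-03, -9.99998480e-01]]), 'contact_force': array([-0.21013954,  0.56231283, -0.66295027]), 'torque': array([ 0.01094454, -0.00785407, -0.00180003]), 'grip_force': 0.0, 'gripper_width': 0.0854629628762289}
album scene [(array([266., 188.]), 0.97, array([0.504, 0.102, 0.003]))]
    [(array([248., 146., 282., 207.]), 0.95), (array([197., 216., 228., 255.]), 0.57)]
album top [(array([218., 201.]), 0.97, array([0.495, 0.103, 0.003]))]
    [(array([190., 188., 244.,
[... 1745 characters left out ...]
ay([245., 145., 283., 208.]), 0.59)]
hinge_tin top [(array([116., 199.]), 0.94, array([0.496, 0.439, 0.003]))]
    [(array([103., 190., 126., 210.]), 0.76), (array([321., 142., 331., 151.]), 0.38)]
pad scene [(array([258., 224.]), 0.95, array([ 0.574, -0.036,  0.003]))]
    [(array([164., 165., 338., 314.]), 0.58)]
pad top [(array([263., 180.]), 0.68, array([ 0.57 , -0.043,  0.003])), (array([319., 170.]), 0.64, array([ 0.604, -0.225,  0.003]))]
    [(array([180., 133., 347., 227.]), 0.82), (array([291., 190., 322., 202.]), 0.23)]
outline scene [(array([268., 226.]), 0.86, array([ 0.601, -0.024,  0.003]))]
outline top [(array([265., 172.]), 0.86, array([ 0.595, -0.048,  0.003]))]
outline fit
```

Run:
```python
from h import *
b=snap('top'); cv2.imwrite('pics/2.png',cv2.resize(b['pixels'][110:245,90:420][:,:,::-1],None,fx=2.4,fy=2.4,interpolation=cv2.INTER_CUBIC))
W=world(b);hsv=cv2.cvtColor(b['pixels'],cv2.COLOR_RGB2HSV).astype(int)
x,y,z=W[...,0],W[...,1],W[...,2]
def rect(m,n):
    p=np.stack([x[m],y[m]],1).astype(np.float32); print(n,len(p),cv2.minAreaRect(p),np.nanmedian(z[m]))
print('blue');
al=(z>.1)&(z<.16)&(x>.4)&(x<.6)&(y>-.05)&(y<.25);rect(al,'albumtop');print(np.median(b['pixels'][al],0))
pb=(z>.09)&(z<.11)&(x>.4)&(x<.6)&(y<-.1)&(y>-.3);rect(pb,'pbtop');print(np.median(b['pixels'][pb],0))
# white line
wm=(hsv[...,1]<60)&(hsv[...,2]>150)&(z<.012)&(x>.45)&(x<.75)&(y<.12)&(y>-.2);rect(wm,'white')
pm=(z<.015)&(hsv[...,0]>40)&(hsv[...,0]<95)&(hsv[...,1]>60)&(x>.35)&(x<.8)&(abs(y)<.4);rect(pm,'pad')
```

```text
blue
albumtop 705 ((0.5040203928947449, 0.10072476416826248), (0.040864650160074234, 0.14758804440498352), 1.336772084236145) 0.13437449459814346
[117. 141. 230.]
pbtop 207 ((0.5191988348960876, -0.18224844336509705), (0.0680580735206604, 0.02904687449336052), 84.84166717529297) 0.10431255969370729
[215.  92.  95.]
white 1002 ((0.5790945887565613, -0.011535629630088806), (0.2513430416584015, 0.26618513464927673), 1.5742920637130737) 0.004380109074406842
pad 10125 ((0.5651741027832031, -0.021211743354797363), (0.4321785867214203, 0.7551440596580505), 0.18166202306747437) 0.004631349472935617
```

View pics/2.png

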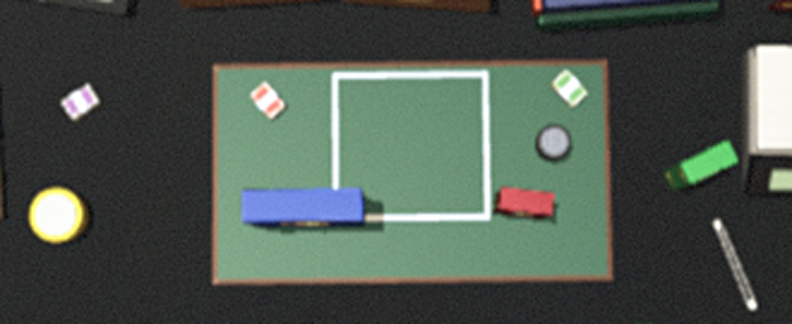

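View pics/1.png

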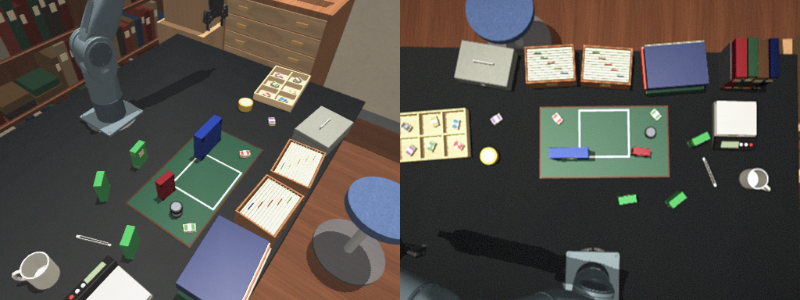

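The picture shows the blue album (crop px 243–362, row 205) as the only blue standing box. The burgundy book is at (525,202), and the green look-alikes stand elsewhere, so they aren't part of the job. The outline spans about cols 335–487 and rows 75–217. Next I'll fit the outline.

Run:
```python
from h import *
b=snap('top')
px=b['pixels'].astype(int);g=px.min(2)
def w(u,v): return ray(b,(u,v),.003)
def cen(prof):
    prof=np.clip(prof-np.median(prof)-25,0,None);return (prof*np.arange(len(prof))).sum()/prof.sum()
# far line row ~ 110+75/2.4=141 ; near ~200 ; left col ~230 ; right ~293
F=[w(u,136+cen(g[136:147,u])) for u in range(235,289)]
N=[w(u,195+cen(g[195:206,u])) for u in range(256,289)]
L=[w(224+cen(g[v,224:236]),v) for v in range(146,180)]
R=[w(286+cen(g[v,286:299]),v) for v in range(146,185)]
for n,A,i in(('F',F,1),('N',N,1),('L',L,0),('R',R,0)):
    A=np.array(A);p=np.polyfit(A[:,i],A[:,1-i],1);print(n,p.round(4),'at mid',np.polyval(p,-.04 if i else .6),'res',np.std(A[:,1-i]-np.polyval(p,A[:,i])))
hsv=cv2.cvtColor(b['pixels'],cv2.COLOR_RGB2HSV).astype(int)
W=world(b);x,y,z=W[...,0],W[...,1],W[...,2]
m=(z>.12)&(z<.145)&(x>.4)&(x<.6)&(y>-.05)&(y<.25)
p=np.stack([x[m],y[m]],1).astype(np.float32);r=cv2.minAreaRect(p);print(r,cv2.boxPoints(r))
# blue mask by colour, top face plane z=.133
bm=((hsv[...,0]>105)&(hsv[...,0]<130)&(hsv[...,1]>90));bm[:, :180]=0;bm[:,250:]=0;bm[:180]=0;bm[210:]=0
v,u=np.nonzero(bm);q=np.array([ray(b,(a,c),.133)[:2] for a,c in zip(u,v)]).astype(np.float32);print(cv2.minAreaRect(q))
p=q
for lo in np.arange(.04,.17,.02):
    s=p[(p[:,1]>lo)&(p[:,1]<lo+.02)];print(lo,s[:,0].min(),s[:,0].max())
# scene view too
a=snap('scene');W=world(a);x,y,z=W[...,0],W[...,1],W[...,2]
m=(z>.12)&(z<.145)&(x>.4)&(x<.6)&(y>-.05)&(y<.25)
p=np.stack([x[m],y[m]],1).astype(np.float32);print('scene',cv2.minAreaRect(p))
m=(z>.02)&(z<.12)&(x>.5)&(x<.6)&(y>0)&(y<.25)
p=np.stack([x[m],y[m]],1);print('back',np.polyfit(p[:,1],p[:,0],1),np.polyval(np.polyfit(p[:,1],p[:,0],1),.1))
for n,c in(('scene',a),('top',b)):
  for k in ['outline','corner_tl','corner_tr','corner_bl','corner_br']:
    h=.133 if '_t' in k else .003
    eyes_=mark_of(k,n)[:1];print(n,k,[(round(e['confidence'],2),ray(c,e['xy'],h).round(3)) for e in eyes_])
```

```text
F [-0.0333  0.6972] at mid 0.6985754409635051 res 0.0001684786434695806
N [-0.0308  0.5011] at mid 0.5022972963288148 res 9.818397295452336e-05
L [0.0353 0.0477] at mid 0.06892862873523123 res 0.00010438022142190642
R [ 0.032  -0.1566] at mid -0.13739512880821472 res 0.00011400580350733019
((0.5046656727790833, 0.10081017017364502), (0.039809368550777435, 0.14770475029945374), 1.724867343902588) [[0.48254704 0.17402996]
 [0.48699296 0.02639212]
 [0.5267843  0.02759038]
 [0.5223384  0.17522822]]
((0.504559338092804, 0.09925328195095062), (0.045130353420972824, 0.15036962926387787), 1.2885351181030273)
0.04 0.48288187 0.52839005
0.06 0.48281446 0.52785647
0.07999999999999999 0.48800898 0.5275229
0.09999999999999999 0.48460227 0.5240415
0.12 0.48112836 0.5236407
0.13999999999999999 0.48065597 0.52317303
0.15999999999999998 0.48058847 0.52270526
scene ((0.5034337639808655, 0.09638571739196777), (0.042260389775037766, 0.15400293469429016), 1.8976572751998901)
back [0.02960996 0.5185689 ] 0.5215298963543238
scene outline [(0.7, array([ 0.592, -0.032,  0.003]))]
scene corner_tl [(0.77, array([0.516, 0.166, 0.133]))]
scene corner_tr [(0.59, array([0.528, 0.02 , 0.133]))]
scene corner_bl [(0.65, array([0.519, 0.168, 0.003]))]
scene corner_br [(0.7, array([0.531, 0.023, 0.003]))]
top outline [(0.79, array([ 0.598, -0.041,  0.003]))]
top corner_tl [(0.81, array([0.522, 0.185, 0.133]))]
top corner_tr [(0.6, array([0.529, 0.03 , 0.133]))]
top corner_bl []
top corner_br [(0.91, array([0.536, 0.018, 0.003]))]
```

```bash
cat >> h.py <<'E'
from scipy.spatial.transform import Rotation as Ro
PHI=np.radians(1.87);OX=np.array([np.cos(PHI),np.sin(PHI),0]);OY=np.array([-OX[1],OX[0],0]);Z=np.array([0,0,1.]);O=np.array([.6003,-.0342,.003])
def rotA(deg):
    s,c=np.sin(np.radians(deg)),np.cos(np.radians(deg)); return np.stack([c*OY-s*Z,OX,-s*OY-c*Z],1)
def rotB(deg=0):  # tool y along outline y
    s,c=np.sin(np.radians(deg)),np.cos(np.radians(deg));z=-c*Z+s*OX; return np.stack([np.cross(OY,z),OY,z],1)
def go(R,p):
    s=status.sense();M=s['eef_rot'];d=M.T@(np.array(p)-s['eef_pos'])*100
    print('cm',d.round(2),'deg',np.degrees(Ro.from_matrix(M.T@R).as_rotvec()).round(2),'|F',s['contact_force'].round(2),'t',s['time'])
def outl(p): q=np.array(p)-O; return np.array([q@OX,q@OY,q[2]])
E
python3 -c "
from h import *
print(outl([.5046,.0995,.003]))
go(rotA(40),[.5007,.235,.15])"
```

```text
[-0.09128615  0.13675167  0.        ]
cm [-42.53 -29.64   9.23] deg [ 25.6  -34.27  70.36] |F [-0.59  1.24 -1.35] t 2.25
```

Request:
jog_arm(
  plan=[
    {"tx": -42.5, "ty": -29.6, "tz": 9.2, "ax": 25.6, "ay": -34.3, "az": 70.4, "fingers": 0.72},
    {"tx": -42.5, "ty": -29.6, "tz": 9.2, "ax": 25.6, "ay": -34.3, "az": 70.4, "fingers": 0.72},
    {"tx": -42.5, "ty": -29.6, "tz": 9.2, "ax": 25.6, "ay": -34.3, "az": 70.4, "fingers": 0.72},
    {"tx": -42.5, "ty": -29.6, "tz": 9.2, "ax": 25.6, "ay": -34.3, "az": 70.4, "fingers": 0.72},
    {"tx": -42.5, "ty": -29.6, "tz": 9.2, "ax": 25.6, "ay": -34.3, "az": 70.4, "fingers": 0.72},
    {"tx": -42.5, "ty": -29.6, "tz": 9.2, "ax": 25.6, "ay": -34.3, "az": 70.4, "fingers": 0.72},
    {"tx": -42.5, "ty": -29.6, "tz": 9.2, "ax": 25.6, "ay": -34.3, "az": 70.4, "fingers": 0.72},
    {"tx": -42.5, "ty": -29.6, "tz": 9.2, "ax": 25.6, "ay": -34.3, "az": 70.4, "fingers": 0.72},
    {"tx": -42.5, "ty": -29.6, "tz": 9.2, "ax": 25.6, "ay": -34.3, "az": 70.4, "fingers": 0.72},
    {"tx": -42.5, "ty": -29.6, "tz": 9.2, "ax": 25.6, "ay": -34.3, "az": 70.4, "fingers": 0.72},
    {"tx": -42.5, "ty": -29.6, "tz": 9.2, "ax": 25.6, "ay": -34.3, "az": 70.4, "fingers": 0.72},
    {"tx": -42.5, "ty": -29.6, "tz": 9.2, "ax": 25.6, "ay": -34.3, "az": 70.4, "fingers": 0.72},
    {"tx": -42.5, "ty": -29.6, "tz": 9.2, "ax": 25.6, "ay": -34.3, "az": 70.4, "fingers": 0.72},
    {"tx": -42.5, "ty": -29.6, "tz": 9.2, "ax": 25.6, "ay": -34.3, "az": 70.4, "fingers": 0.72},
    {"tx": -42.5, "ty": -29.6, "tz": 9.2, "ax": 25.6, "ay": -34.3, "az": 70.4, "fingers": 0.72},
    {"tx": -42.5, "ty": -29.6, "tz": 9.2, "ax": 25.6, "ay": -34.3, "az": 70.4, "fingers": 0.72},
  ],
)

```text
time: 3.85
eef_pos: [0.5001, 0.2367, 0.1504]
eef_rot: [[-0.026, 0.999, 0.022], [0.766, 0.034, -0.642], [-0.642, 0.001, -0.767]]
contact_force: [-0.3, -0.7, -0.3]
gripper_width: 0.012
grip_force: 0.0
```

```bash
python3 -c "
from h import *
go(rotA(40),[.5003,.225,.046]);s=status.sense();print(s['eef_pos'],s['qpos'],s['gripper_width'])"
```

```text
cm [ 5.81 -0.02  8.75] deg [ 0.07 -0.04  0.03] |F [-0.32 -0.71 -0.34] t 3.85
[0.5000529  0.2367086  0.15039155] [-65.61225149  47.32714406  30.02995603  92.89735985   9.80185294
  70.10894278 -42.70100883] 0.011963803331123523
```

Request:
jog_arm(
  plan=[
    {"tx": 2.9, "tz": 4.4, "fingers": 0.72},
    {"tx": 5.8, "tz": 8.75, "fingers": 0.72},
    {"tx": 5.8, "tz": 8.75, "fingers": 0.72},
    {"tx": 5.8, "tz": 8.75, "fingers": 0.72},
    {"tx": 5.8, "tz": 8.75, "fingers": 0.72},
  ],
)

```text
validation failed for argument at $.pl...
```

```bash
python3 -c "
from h import *
a=snap('scene');w=snap('wrist')
im=np.hstack([cv2.resize(a['pixels'][100:340,130:386],(512,480)),cv2.resize(w['pixels'],(288,480))])
cv2.imwrite('pics/3.png',im[:,:,::-1])
s=status.sense();print(s['eef_pos'],s['contact_force'])
e=np.array([.5022,.1745,.046]);go(rotA(40),e+OY*.0175)
go(rotA(40),e+OY*(.0155-.1368))"
```

```text
[0.5002281  0.23618996 0.15041206] [ 0.24099832 -0.20871067 -0.07153526]
cm [ 3.320e+00 -1.000e-02  1.084e+01] deg [ 0.05 -0.02  0.  ] |F [ 0.24 -0.21 -0.07] t 3.95
cm [-7.31 -0.02 19.76] deg [ 0.05 -0.02  0.  ] |F [ 0.24 -0.21 -0.07] t 3.95
```

View pics/3.png

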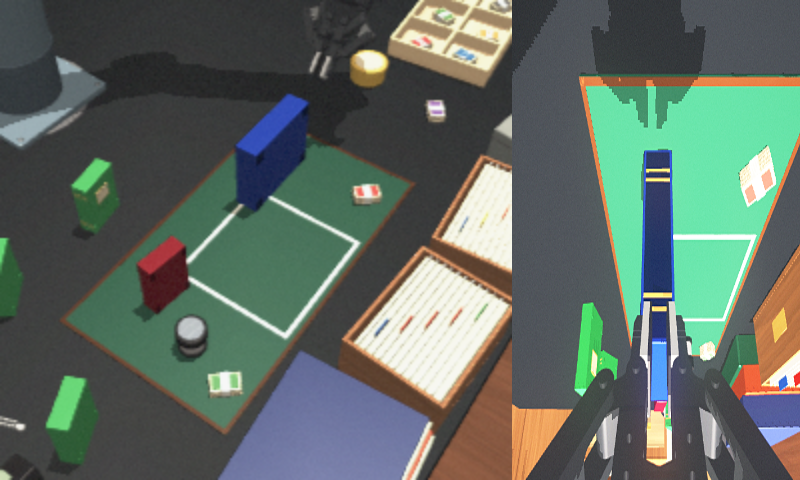

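The picture shows the gripper still high at the album's +y end, because the move call was refused for missing fields. The wrist view shows the album centred between the fingers (col ~657). I'll resend with every field filled in.

Request:
jog_arm(
  plan=[
    {"tx": 2.9, "ty": 0, "tz": 4.4, "ax": 0, "ay": 0, "az": 0, "fingers": 0.72},
    {"tx": 5.8, "ty": 0, "tz": 8.7, "ax": 0, "ay": 0, "az": 0, "fingers": 0.72},
    {"tx": 5.8, "ty": 0, "tz": 8.7, "ax": 0, "ay": 0, "az": 0, "fingers": 0.72},
    {"tx": 5.8, "ty": 0, "tz": 8.7, "ax": 0, "ay": 0, "az": 0, "fingers": 0.72},
    {"tx": 5.8, "ty": 0, "tz": 8.7, "ax": 0, "ay": 0, "az": 0, "fingers": 0.72},
  ],
)

```text
time: 4.45
eef_pos: [0.5024, 0.2248, 0.0486]
eef_rot: [[-0.023, 0.999, 0.023], [0.766, 0.032, -0.642], [-0.642, 0.003, -0.767]]
contact_force: [0.4, -0.3, 0.7]
gripper_width: 0.0119
grip_force: 0.0
```

```bash
python3 -c "
from h import *
s=status.sense();print(s['eef_pos'],s['contact_force'])
e=np.array([.5022,.1745,.046]);go(rotA(40),e+OY*.0175)
go(rotA(40),e+OY*(.0155-.1368))"
```

```text
[0.50236772 0.22476835 0.04861803] [ 0.39814213 -0.26629607  0.66830826]
cm [-2.34 -0.18  2.3 ] deg [ 0.13 -0.06 -0.14] |F [ 0.4  -0.27  0.67] t 4.45
cm [-12.98  -0.18  11.21] deg [ 0.13 -0.06 -0.14] |F [ 0.4  -0.27  0.67] t 4.45
```

Request:
jog_arm(
  plan=[
    {"tx": -0.77, "ty": -0.1, "tz": 0.64, "ax": 0, "ay": 0, "az": 0, "fingers": 0.72},
    {"tx": -1.53, "ty": -0.2, "tz": 1.29, "ax": 0, "ay": 0, "az": 0, "fingers": 0.72},
    {"tx": -2.3, "ty": -0.2, "tz": 1.93, "ax": 0, "ay": 0, "az": 0, "fingers": 0.72},
    {"tx": -2.68, "ty": -0.2, "tz": 2.25, "ax": 0, "ay": 0, "az": 0, "fingers": 0.72},
    {"tx": -3.06, "ty": -0.2, "tz": 2.57, "ax": 0, "ay": 0, "az": 0, "fingers": 0.72},
    {"tx": -3.45, "ty": -0.2, "tz": 2.89, "ax": 0, "ay": 0, "az": 0, "fingers": 0.72},
    {"tx": -3.83, "ty": -0.2, "tz": 3.21, "ax": 0, "ay": 0, "az": 0, "fingers": 0.72},
    {"tx": -4.21, "ty": -0.2, "tz": 3.54, "ax": 0, "ay": 0, "az": 0, "fingers": 0.72},
    {"tx": -4.6, "ty": -0.2, "tz": 3.86, "ax": 0, "ay": 0, "az": 0, "fingers": 0.72},
    {"tx": -4.98, "ty": -0.2, "tz": 4.18, "ax": 0, "ay": 0, "az": 0, "fingers": 0.72},
    {"tx": -5.36, "ty": -0.2, "tz": 4.5, "ax": 0, "ay": 0, "az": 0, "fingers": 0.72},
    {"tx": -5.36, "ty": -0.2, "tz": 4.5, "ax": 0, "ay": 0, "az": 0, "fingers": 0.72},
  ],
)

```text
time: 5.65
eef_pos: [0.5018, 0.1544, 0.0466]
eef_rot: [[-0.024, 0.999, 0.022], [0.767, 0.033, -0.641], [-0.642, 0.002, -0.767]]
contact_force: [0.6, 2.2, 1.0]
gripper_width: 0.0118
grip_force: 1.0
```

```bash
cat >> h.py <<'E'
def album():
    b=snap('top');W=world(b);hsv=cv2.cvtColor(b['pixels'],cv2.COLOR_RGB2HSV).astype(int)
    x,y,z=W[...,0],W[...,1],W[...,2]
    m=(hsv[...,0]>105)&(hsv[...,0]<130)&(hsv[...,1]>90)&(z>.122)&(z<.145)&(x>.4)&(x<.65)&(y>-.15)&(y<.25)
    p=np.stack([x[m],y[m]],1).astype(np.float32);r=cv2.minAreaRect(p)
    print('album',r,outl([*r[0],.003]).round(4))
E
python3 -c "
from h import *
s=status.sense();print(s['eef_pos'],s['contact_force'])
album()
a=snap('scene');cv2.imwrite('pics/4.png',cv2.resize(a['pixels'][100:340,130:386],(512,480))[:,:,::-1])
"
```

```text
[0.50179188 0.15441347 0.04662051] [0.5706244  2.18950761 0.97666442]
album ((0.5067413449287415, 0.06772404909133911), (0.04004599153995514, 0.14808699488639832), 2.6447367668151855) [-0.0902  0.1049  0.    ]
```

View pics/4.png

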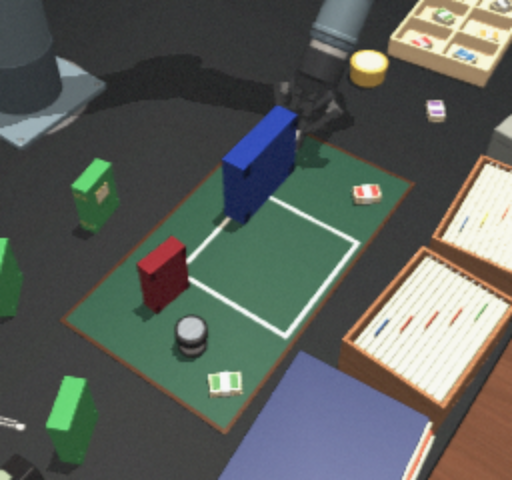

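The picture shows the album standing upright after sliding about 32 mm, with the fingers behind its +y end (px 300,120). Contact force is about 2 N, so I'll continue the slide.

Request:
jog_arm(
  plan=[
    {"tx": -0.42, "ty": 0.1, "tz": 0.35, "ax": 0, "ay": 0, "az": 0, "fingers": 0.72},
    {"tx": -0.84, "ty": 0.2, "tz": 0.71, "ax": 0, "ay": 0, "az": 0, "fingers": 0.72},
    {"tx": -1.26, "ty": 0.3, "tz": 1.06, "ax": 0, "ay": 0, "az": 0, "fingers": 0.72},
    {"tx": -1.69, "ty": 0.3, "tz": 1.41, "ax": 0, "ay": 0, "az": 0, "fingers": 0.72},
    {"tx": -2.11, "ty": 0.3, "tz": 1.77, "ax": 0, "ay": 0, "az": 0, "fingers": 0.72},
    {"tx": -2.53, "ty": 0.3, "tz": 2.12, "ax": 0, "ay": 0, "az": 0, "fingers": 0.72},
    {"tx": -2.95, "ty": 0.3, "tz": 2.48, "ax": 0, "ay": 0, "az": 0, "fingers": 0.72},
    {"tx": -3.37, "ty": 0.3, "tz": 2.83, "ax": 0, "ay": 0, "az": 0, "fingers": 0.72},
    {"tx": -3.79, "ty": 0.3, "tz": 3.18, "ax": 0, "ay": 0, "az": 0, "fingers": 0.72},
    {"tx": -4.21, "ty": 0.3, "tz": 3.54, "ax": 0, "ay": 0, "az": 0, "fingers": 0.72},
    {"tx": -4.63, "ty": 0.3, "tz": 3.89, "ax": 0, "ay": 0, "az": 0, "fingers": 0.72},
    {"tx": -4.63, "ty": 0.3, "tz": 3.89, "ax": 0, "ay": 0, "az": 0, "fingers": 0.72},
  ],
)

```text
time: 6.95
eef_pos: [0.5058, 0.0919, 0.0466]
eef_rot: [[-0.023, 1.0, 0.02], [0.764, 0.03, -0.644], [-0.644, 0.0, -0.765]]
contact_force: [0.7, 0.1, 0.4]
gripper_width: 0.0119
grip_force: 0.0
```

```bash
python3 -c "
from h import *
album()"
```

```text
album ((0.5099530816078186, 0.0046765729784965515), (0.03969099000096321, 0.14766491949558258), 1.6688776016235352) [-0.089   0.0418  0.    ]
```

Request:
jog_arm(
  plan=[
    {"tx": -0.42, "ty": 0, "tz": 0.35, "ax": 0, "ay": 0, "az": 0, "fingers": 0.72},
    {"tx": -0.84, "ty": 0, "tz": 0.71, "ax": 0, "ay": 0, "az": 0, "fingers": 0.72},
    {"tx": -1.26, "ty": 0, "tz": 1.06, "ax": 0, "ay": 0, "az": 0, "fingers": 0.72},
    {"tx": -1.69, "ty": 0, "tz": 1.41, "ax": 0, "ay": 0, "az": 0, "fingers": 0.72},
    {"tx": -2.11, "ty": 0, "tz": 1.77, "ax": 0, "ay": 0, "az": 0, "fingers": 0.72},
    {"tx": -2.53, "ty": 0, "tz": 2.12, "ax": 0, "ay": 0, "az": 0, "fingers": 0.72},
    {"tx": -2.95, "ty": 0, "tz": 2.48, "ax": 0, "ay": 0, "az": 0, "fingers": 0.72},
    {"tx": -3.14, "ty": 0, "tz": 2.64, "ax": 0, "ay": 0, "az": 0, "fingers": 0.72},
    {"tx": -3.14, "ty": 0, "tz": 2.64, "ax": 0, "ay": 0, "az": 0, "fingers": 0.72},
    {"tx": -3.14, "ty": 0, "tz": 2.64, "ax": 0, "ay": 0, "az": 0, "fingers": 0.72},
  ],
)

```text
time: 8.0
eef_pos: [0.5069, 0.0515, 0.0464]
eef_rot: [[-0.024, 1.0, 0.02], [0.765, 0.031, -0.644], [-0.644, -0.0, -0.765]]
contact_force: [0.4, 0.5, 0.0]
gripper_width: 0.0115
grip_force: 0.0
```

```bash
python3 -c "
from h import *
album()
p=status.sense()['eef_pos'];go(rotA(40),p+OY*.05);go(rotA(40),p+OY*.08+Z*.16)"
```

```text
album ((0.5117645263671875, -0.037391260266304016), (0.040006306022405624, 0.14767885208129883), 2.268869161605835) [-0.0886 -0.0003  0.    ]
cm [ 3.82 -0.01 -3.22] deg [-0.07  0.1  -0.07] |F [-0.78  0.3   0.24] t 8.05
cm [ -4.19  -0.02 -17.39] deg [-0.07  0.1  -0.07] |F [-0.78  0.3   0.24] t 8.05
```

Request:
jog_arm(
  plan=[
    {"tx": 1.9, "ty": 0, "tz": -1.6, "ax": 0, "ay": 0, "az": 0, "fingers": 0.72},
    {"tx": 3.8, "ty": 0, "tz": -3.2, "ax": 0, "ay": 0, "az": 0, "fingers": 0.72},
    {"tx": 1.2, "ty": 0, "tz": -8, "ax": 0, "ay": 0, "az": 0, "fingers": 0.3},
    {"tx": -1.5, "ty": 0, "tz": -12.7, "ax": 0, "ay": 0, "az": 0, "fingers": 0},
    {"tx": -4.2, "ty": 0, "tz": -17.4, "ax": 0, "ay": 0, "az": 0, "fingers": -0.6},
    {"tx": -4.2, "ty": 0, "tz": -17.4, "ax": 0, "ay": 0, "az": 0, "fingers": -0.6},
    {"tx": -4.2, "ty": 0, "tz": -17.4, "ax": 0, "ay": 0, "az": 0, "fingers": -0.6},
  ],
)

```text
time: 8.75
eef_pos: [0.5056, 0.1328, 0.2081]
eef_rot: [[-0.022, 0.999, 0.023], [0.767, 0.032, -0.641], [-0.641, 0.003, -0.767]]
contact_force: [0.0, -0.5, 0.1]
gripper_width: 0.0681
grip_force: 0.0
```

```bash
python3 -c "
from h import *
s=status.sense();print(s['eef_pos'],s['qpos'])
T=O+OX*-.15;T[2]=.2
go(rotB(),T)"
```

```text
[0.50555461 0.13279348 0.20808473] [-63.15904295  38.41833782  34.80284057 101.73832126  14.72510358
  66.65676158 -37.3737883 ]
cm [-12.54  -6.07  11.51] deg [-31.08  31.35 -86.12] |F [ 0.03 -0.45  0.09] t 8.75
```

Request:
jog_arm(
  plan=[
    {"tx": -12.5, "ty": -6.1, "tz": 11.5, "ax": -31.1, "ay": 31.4, "az": -86.1, "fingers": -0.6},
    {"tx": -12.5, "ty": -6.1, "tz": 11.5, "ax": -31.1, "ay": 31.4, "az": -86.1, "fingers": -0.6},
    {"tx": -12.5, "ty": -6.1, "tz": 11.5, "ax": -31.1, "ay": 31.4, "az": -86.1, "fingers": -0.6},
    {"tx": -12.5, "ty": -6.1, "tz": 11.5, "ax": -31.1, "ay": 31.4, "az": -86.1, "fingers": -0.6},
    {"tx": -12.5, "ty": -6.1, "tz": 11.5, "ax": -31.1, "ay": 31.4, "az": -86.1, "fingers": -0.6},
    {"tx": -12.5, "ty": -6.1, "tz": 11.5, "ax": -31.1, "ay": 31.4, "az": -86.1, "fingers": -0.6},
    {"tx": -12.5, "ty": -6.1, "tz": 11.5, "ax": -31.1, "ay": 31.4, "az": -86.1, "fingers": -0.6},
    {"tx": -12.5, "ty": -6.1, "tz": 11.5, "ax": -31.1, "ay": 31.4, "az": -86.1, "fingers": -0.6},
    {"tx": -12.5, "ty": -6.1, "tz": 11.5, "ax": -31.1, "ay": 31.4, "az": -86.1, "fingers": -0.6},
    {"tx": -12.5, "ty": -6.1, "tz": 11.5, "ax": -31.1, "ay": 31.4, "az": -86.1, "fingers": -0.6},
    {"tx": -12.5, "ty": -6.1, "tz": 11.5, "ax": -31.1, "ay": 31.4, "az": -86.1, "fingers": -0.6},
    {"tx": -12.5, "ty": -6.1, "tz": 11.5, "ax": -31.1, "ay": 31.4, "az": -86.1, "fingers": -0.6},
    {"tx": -12.5, "ty": -6.1, "tz": 11.5, "ax": -31.1, "ay": 31.4, "az": -86.1, "fingers": -0.6},
    {"tx": -12.5, "ty": -6.1, "tz": 11.5, "ax": -31.1, "ay": 31.4, "az": -86.1, "fingers": -0.6},
    {"tx": -12.5, "ty": -6.1, "tz": 11.5, "ax": -31.1, "ay": 31.4, "az": -86.1, "fingers": -0.6},
  ],
)

```text
time: 10.25
eef_pos: [0.4482, -0.0389, 0.1979]
eef_rot: [[-1.0, -0.029, -0.004], [-0.029, 1.0, -0.003], [0.005, -0.003, -1.0]]
contact_force: [0.1, 0.2, 0.2]
gripper_width: 0.0682
grip_force: 0.0
```

```bash
python3 -c "
from h import *
s=status.sense();print(s['eef_pos'],s['qpos'])
T=O+OX*-.15;T[2]=.115
go(rotB(),T);print(rotB().round(2));album()"
```

```text
[ 0.44815514 -0.03886496  0.19793625] [-13.06365882  15.16788932  14.15587085 120.16613918  -4.9308426
  45.4682357   95.78478964]
cm [-0.26 -0.01  8.29] deg [-0.15 -0.26 -0.18] |F [0.07 0.21 0.17] t 10.25
[[-1.   -0.03  0.  ]
 [-0.03  1.    0.  ]
 [-0.    0.   -1.  ]]
album ((0.5120919346809387, -0.037459924817085266), (0.03985610976815224, 0.14810802042484283), 2.611887216567993) [-0.0883 -0.0004  0.    ]
```

Request:
jog_arm(
  plan=[
    {"tx": 0, "ty": 0, "tz": 4.2, "ax": 0, "ay": 0, "az": 0, "fingers": -0.6},
    {"tx": 0, "ty": 0, "tz": 8.3, "ax": 0, "ay": 0, "az": 0, "fingers": -0.6},
    {"tx": 0, "ty": 0, "tz": 8.3, "ax": 0, "ay": 0, "az": 0, "fingers": -0.6},
    {"tx": -1, "ty": 0, "tz": 8.3, "ax": 0, "ay": 0, "az": 0, "fingers": -0.6},
    {"tx": -2, "ty": 0, "tz": 8.3, "ax": 0, "ay": 0, "az": 0, "fingers": -0.6},
    {"tx": -2.6, "ty": 0, "tz": 8.3, "ax": 0, "ay": 0, "az": 0, "fingers": -0.6},
    {"tx": -3.0, "ty": 0, "tz": 8.3, "ax": 0, "ay": 0, "az": 0, "fingers": -0.6},
    {"tx": -3.4, "ty": 0, "tz": 8.3, "ax": 0, "ay": 0, "az": 0, "fingers": -0.6},
    {"tx": -3.8, "ty": 0, "tz": 8.3, "ax": 0, "ay": 0, "az": 0, "fingers": -0.6},
    {"tx": -4.2, "ty": 0, "tz": 8.3, "ax": 0, "ay": 0, "az": 0, "fingers": -0.6},
    {"tx": -4.6, "ty": 0, "tz": 8.3, "ax": 0, "ay": 0, "az": 0, "fingers": -0.6},
    {"tx": -4.6, "ty": 0, "tz": 8.3, "ax": 0, "ay": 0, "az": 0, "fingers": -0.6},
  ],
)

```text
time: 11.5
eef_pos: [0.4957, -0.038, 0.1158]
eef_rot: [[-0.999, -0.032, -0.002], [-0.032, 0.999, -0.002], [0.002, -0.002, -1.0]]
contact_force: [0.2, -0.7, -0.5]
gripper_width: 0.0685
grip_force: 0.3
```

```bash
python3 -c "
from h import *
a=snap('scene');cv2.imwrite('pics/5.png',cv2.resize(a['pixels'][100:340,130:386],(512,480))[:,:,::-1])
"
```

```text
(no output)
```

View pics/5.png

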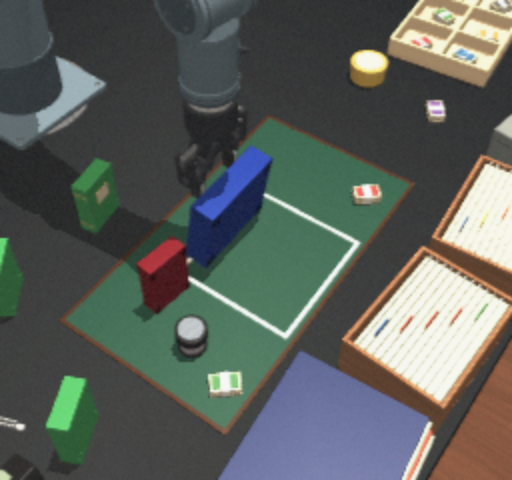

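The picture shows the album leaning slightly away from the robot, with the fingers near its top (px 215,180) and the burgundy book clear of it. I'll keep pushing.

Request:
jog_arm(
  plan=[
    {"tx": -0.4, "ty": 0, "tz": 0, "ax": 0, "ay": 0, "az": 0, "fingers": -0.6},
    {"tx": -0.8, "ty": 0, "tz": 0, "ax": 0, "ay": 0, "az": 0, "fingers": -0.6},
    {"tx": -1.2, "ty": 0, "tz": 0, "ax": 0, "ay": 0, "az": 0, "fingers": -0.6},
    {"tx": -1.6, "ty": 0, "tz": 0, "ax": 0, "ay": 0, "az": 0, "fingers": -0.6},
    {"tx": -2.0, "ty": 0, "tz": 0, "ax": 0, "ay": 0, "az": 0, "fingers": -0.6},
    {"tx": -2.4, "ty": 0, "tz": 0, "ax": 0, "ay": 0, "az": 0, "fingers": -0.6},
    {"tx": -2.8, "ty": 0, "tz": 0, "ax": 0, "ay": 0, "az": 0, "fingers": -0.6},
    {"tx": -3.2, "ty": 0, "tz": 0, "ax": 0, "ay": 0, "az": 0, "fingers": -0.6},
    {"tx": -3.2, "ty": 0, "tz": 0, "ax": 0, "ay": 0, "az": 0, "fingers": -0.6},
    {"tx": -3.2, "ty": 0, "tz": 0, "ax": 0, "ay": 0, "az": 0, "fingers": -0.6},
    {"tx": -3.2, "ty": 0, "tz": 0, "ax": 0, "ay": 0, "az": 0, "fingers": -0.6},
    {"tx": -3.2, "ty": 0, "tz": 0, "ax": 0, "ay": 0, "az": 0, "fingers": -0.6},
  ],
)

```text
time: 12.75
eef_pos: [0.5267, -0.0369, 0.1156]
eef_rot: [[-0.999, -0.032, -0.003], [-0.032, 0.999, -0.002], [0.003, -0.002, -1.0]]
contact_force: [0.0, 0.2, 0.3]
gripper_width: 0.0684
grip_force: 0.0
```

```bash
python3 -c "
from h import *
a=snap('scene');cv2.imwrite('pics/6.png',cv2.resize(a['pixels'][100:340,130:386],(512,480))[:,:,::-1])
"
```

```text
(no output)
```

View pics/6.png

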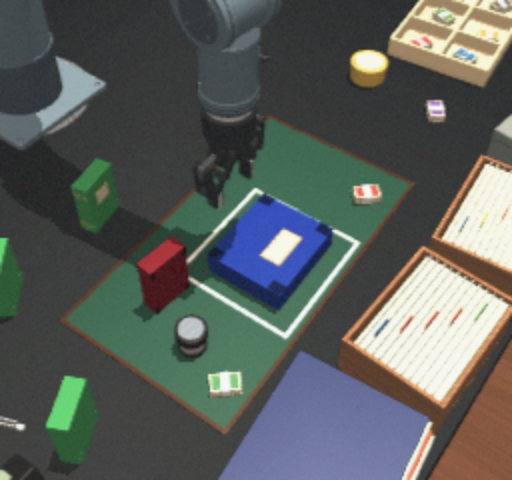

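The picture shows the album on its back, label up, around px (270,250) and inside the white lines; the red book still stands. I'll retract upward and check from the top camera.

Request:
jog_arm(
  plan=[
    {"tx": 0, "ty": 0, "tz": -5, "ax": 0, "ay": 0, "az": 0, "fingers": -0.6},
    {"tx": 4, "ty": 0, "tz": -8, "ax": 0, "ay": 0, "az": 0, "fingers": -0.6},
    {"tx": 8, "ty": 0, "tz": -10, "ax": 0, "ay": 0, "az": 0, "fingers": -0.6},
    {"tx": 8, "ty": 0, "tz": -10, "ax": 0, "ay": 0, "az": 0, "fingers": -0.6},
    {"tx": 8, "ty": 0, "tz": -10, "ax": 0, "ay": 0, "az": 0, "fingers": -0.6},
  ],
)

```text
time: 13.3
eef_pos: [0.4472, -0.0392, 0.2166]
eef_rot: [[-0.999, -0.032, -0.001], [-0.032, 0.999, -0.001], [0.001, -0.001, -1.0]]
contact_force: [1.0, 0.7, 0.4]
gripper_width: 0.0684
grip_force: 0.0
```

```bash
python3 -c "
from h import *
b=snap('top');W=world(b);x,y,z=W[...,0],W[...,1],W[...,2];hsv=cv2.cvtColor(b['pixels'],cv2.COLOR_RGB2HSV)
m=(z>.035)&(z<.055)&(x>.45)&(x<.72)&(y>-.14)&(y<.08)
r=cv2.minAreaRect(np.stack([x[m],y[m]],1).astype(np.float32));print(r,np.median(z[m]))
for c in cv2.boxPoints(r): print(outl([*c,.003]).round(3))
cv2.imwrite('pics/7.png',cv2.resize(b['pixels'][110:245,90:420][:,:,::-1],None,fx=2.4,fy=2.4,interpolation=cv2.INTER_CUBIC))"
```

```text
((0.60045325756073, -0.03344108909368515), (0.12995892763137817, 0.15022780001163483), 2.2394771575927734) 0.044696813966780866
[-0.065  0.075  0.   ]
[-0.064 -0.075  0.   ]
[ 0.066 -0.074  0.   ]
[0.065 0.076 0.   ]
```

View pics/7.png

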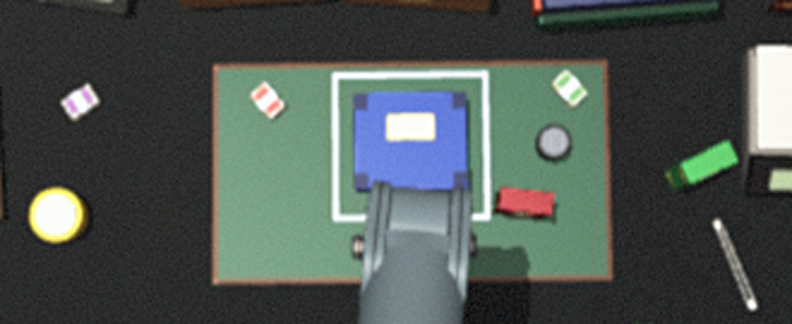

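The album lies centred inside the outline (px 355–467, 93–190), label up, and everything else is where it was.

```bash
python3 -c "
from h import *
print(close_job())"
```

```text
the job is handed in; nothing more can be done
None
```

The job is handed in: in my last top view the blue album lay on its back, label up, centred inside the white outline, with the burgundy book still standing and nothing else visibly moved; the verdict was not shown to me.

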